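# Lock the pastry shelf's bracket with a screwdriver

### The job

Take the screwdriver out of its stand and lock the wire pastry shelf: rest the blade lightly in the bore of its grey foot, turn it until it drops fully into the hidden slot, then turn the lock clockwise (seen from above) all the way to its stop. Press only lightly against the sprung lock and do not force it beyond the stop. Then stand the screwdriver fully home in its stand again and let go, leaving everything else alone.

Things in the scene. Friction and masses are not known exactly. Their poses are not given: they have to be found in the camera images.
- driver_grip (a point): Centre of the orange and black handle of a loose flat-bladed screwdriver (about 0.13 kg), upright in its stand at the start. The handle is square, 26 x 26 mm, 94 mm long; this point is half-way up it, 133 mm above the blade's tip. z points up, from tip to handle; x and y are normal to the handle's flats.
- driver_tip (a point): Middle of the screwdriver blade's lower edge, on its axis; same axes as driver_grip. The blade is the last 7.5 mm: 3 mm thick along x, 14 mm wide along y. Above it a round shank 14 mm across, then, 80 mm above the tip, the underside of a black collar 32 mm across and 6 mm thick, then the handle.
- stand_mouth (a point): Centre of the hole's mouth, on top of the fixed grey screwdriver stand (70 x 70 mm block, 90 mm high). The upright hole is 24 mm across and goes right through; the screwdriver hangs in it by its collar, tip 80 mm below this point. z up.
- bore (a point): Centre of the bore's mouth, on top of the shelf's fixed grey foot (80 x 80 mm block, 49 mm above the counter). The upright bore is 16 mm across, with a funnel mouth 8 mm deep and 26 mm across at the top. The wire shelf (tray and pastries up to 100 mm high) begins 80 mm from here towards this point's +x; z up.
- lock_face (a point): Centre of the flat face of the brass lock head at rest, 15.5 mm down the bore. A straight slot 5 mm wide and 6.5 mm deep crosses it through the axis. Blade seated: tip 4.5 to 6.5 mm below this point, 0.15 rad of play either way. The slot starts within 1 rad of this point's y axis, unknown; this point is fixed to the foot and does not show the slot's direction.
- lock (a joint): How far the slotted head has been turned clockwise (seen from above) since unlocked, rad. It starts between 0 and 0.2; the stop, fully locked, is at 1.571. It turns against about 0.06 N m of friction and stays where it is left. It does not show the slot's direction.
- press (a joint): How far the lock head is pushed down against its spring, m: 0 at rest; the spring starts at about 1 N and adds 2 N per mm. More than 4 mm (about 9 N) damages it.
- wind_up (a joint): Twist of the lock's rubber mount, rad, positive clockwise: 1 N m per rad, so about 0.06 while the lock turns; it rises further once the lock is at its stop and is driven on. More than 0.3 either way (0.3 N m) damages it.
- bracket: The fixed grey foot and the cream wire shelf with a lime tray of eclairs, in one piece; origin on the counter under the bore, +x towards the shelf (away from the robot).
- saucer: White saucer 90 mm across with a chocolate doughnut, 42 mm high in all, loose bystander; origin at the centre of its underside.
- shaker: Steel sugar shaker, 58 mm across, 95 mm high, loose bystander; origin at the centre of its underside.
- mug: Blue mug, 76 mm across, 85 mm high, handle on its +y side, loose bystander; origin at the centre of its underside.
There are look-alikes about, which are no part of the job. What is shaped like the part that bears stand_mouth but pink or turquoise is not meant.

How it is judged:
On the way, in this order (a step that is already met when the one before it is completed fails the run):
1. the blade is seated in the slot, the lock still open (horizontal distance between driver_tip and bore below 0.006 m and z of driver_tip in the frame of bore below -0.0198 m and value of joint lock below 0.9 rad), for 0.1 s.
2. the lock is turned to its stop with the blade in the slot (horizontal distance between driver_tip and bore below 0.006 m and z of driver_tip in the frame of bore below -0.0198 m and value of joint lock above 1.45 rad), for 0.1 s.
3. the screwdriver is back in its stand (horizontal distance between driver_tip and stand_mouth below 0.008 m and z of driver_tip in the frame of stand_mouth below -0.077 m), for 0.2 s.
At the end, for the whole second after the job is handed in: The lock stands at its stop (joint lock above 1.42 of 1.571 rad) with its spring released (press below 1.5 mm), and the screwdriver stands upright (within 0.12 rad) and fully down in its stand (tip at least 77 mm below the mouth and within 8 mm of its axis), let go (all of step 3 and value of joint lock above 1.42 rad and angle between driver_grip's own z axis and vertical below 0.12 rad and horizontal distance between driver_grip and stand_mouth below 0.02 m and value of joint press below 0.0015 m); the robot touches nothing.
It fails at once if the lock is pressed harder than its spring allows (more than 4 mm in) (value of joint press above 0.004 m).
It fails at once if the lock is forced: its rubber mount is twisted more than 0.3 rad (value of joint wind_up above 0.3 rad or value of joint wind_up below -0.3 rad).
It fails at once if the screwdriver is rammed against the foot or shelf (over 30 N) (contact force between driver and bracket above 30 N).
It fails at once if the robot hits the foot or shelf (over 5 N) (contact force between any of the fingers, the arm and bracket above 5 N).
It fails at once if the saucer, the shaker or the mug is moved more than 20 mm (distance of any of saucer, shaker, mug from where it was at the start of the episode above 0.02 m).
It also fails if it takes over 72 s, if anything falls off the work surface, if the arm or the gripper's body presses on something with over 40 N, if the wrist force passes 120 N, or if a joint passes its speed limit or range.

### The arm

A 7-joint arm with a two-finger parallel gripper is mounted at the origin on the work surface. World frame = base frame: x ahead of the robot, y to its left, z up, the work surface at z = 0. Lengths are in m, angles in rad, forces in N, time in s.
With the tool pointing down it reaches from about 0.4 to 0.85 m from the base axis. Payload 10.4 kg.
Tool frame: the origin (TCP) lies midway between the tips of the shut fingers; the grasp point (between the pads) lies 19 mm behind it; z points along the fingers, y is the line along which they close (so a half turn about z gives the same grasp; the last joint's range is limited). The gripper opens to 87 mm and grips with 3 to 60 N. Pads are 19 mm wide; open, the fingers measure 117 mm over their backs; the gripper's body (75 mm by 190 mm) begins 51 mm behind the grasp point.
Start: joints at [1.158, 0.332, -0.065, 1.46, 0.022, 1.35, -0.088], TCP at [0.238, -0.578, 0.223] pointing down, gripper open.
Joint ranges: [-2.6, 2.6], [-0.5, 2.12], [-1.47, 1.34], [0.16, 2.42], [-1.27, 4.41], [0.06, 2.06], [-2.6, 2.6]. Speed limits (rad/s): [2.22, 2.22, 2.79, 2.79, 3.14, 3.14, 3.14].

### API

Orientations are given as a unit quaternion [x, y, z, w].
In Python, from bench import r gives the robot as it stands.
- The arm moves only by the tool carry_out, never from a script. Its argument "steps" is a list that holds one entry, the list of rows, each a list of 6 numbers: the shift along the tool's x, y, z in cm, then the turn, a rotation vector about the tool's x, y, z in rad. In form: [[[dx, dy, dz, wx, wy, wz], ...]]. A call has 1 to 20 rows; each row is the pose to reach, as a shift and turn from the pose commanded when the call began, along the tool's axes at that moment; what a row does not reach only later rows make up. A row lasts 1/12 s, in which the tool goes at most 41.7 mm and 7.16 degrees, less where a joint would pass 70% of its speed; a pose out of reach is approached as far as the arm can. A call with a gripper value outside its range is refused whole. "hand" is the closure, from -1 (fully open) to 1 (shut), set as the call begins (left out, the last holds). The fingers move at their own pace and stop on an object; "squeeze" is the grip in N (left out, the last holds). Time passes only in rows, so rows that repeat a pose let the fingers close. It gives the time, the measured TCP pose, the force, the opening and the grip force at its end, in the units of the state.
- r.read_state(): the state, without advancing time (a new reading comes with each control period).
- r.camera(name): name is "scene" or "side" or "wrist"; returns the picture (384x512x3 uint8, red, green, blue); there is no depth.
- r.camera_params(name): a dict with "fx", "fy", "cx", "cy" (pixels), "view" (4x4, takes a point from world to camera coordinates). Camera axes: x right, y up, looking along -z (the intrinsics and any distortion apply to the point x, -y, -z); pixel columns grow to the right and rows downward; lengths in m; the calibration is good to about 2 mm. A picture is of the moment at which its call begins: read the wrist's pose just before it. camera_params takes no time and is no camera call; for the wrist camera it gives the pose at the moment of the call.
- r.close_job(): hands the job in; it is judged then, once.
The state is a dict: "time": time; "joint_positions": joint angles; "joint_vel": joint speeds; "joint_torque": joint torques, N m; "ee_pos": TCP position; "eef_rot": TCP orientation; "ft_force": force on the tool from outside, world axes, zero at the start; "torque": the same for the moment, N m; "width": finger opening in m; "grip_force": force on a finger pad.
Only numpy, scipy, OpenCV 4.12 (cv2) and the standard library are available. Lean on these libraries where they do the work, as an engineer would, in place of code of your own. Each camera call takes 0.05 s, during which the arm holds its last target. There are 200 camera calls.

## Working session

There is one attempt and no reset: what is moved stays moved. The work goes in short steps, Python scripts to look and compute and a tool call to move; the robot and the scene stay as the last step left them, time stands still between calls to the robot, and variables do not carry over. Pictures are saved under pics/ and viewed, at most 10 in all, crops included, and the job is handed in when it is done.

Besides the shell and the picture viewer there is one more tool, called after "Emit:" as name(argument=value, ...) on one line, values as JSON. carry_out: Moves the arm, as the interface text tells. Its arguments: {"type":"object","properties":{"steps":{"type":"array","items":{"type":"array","items":{"type":"array","items":{"type":"number"}}}},"hand":{"type":"number"},"squeeze":{"type":"number"}},"required":["steps"]}

```bash
mkdir -p pics; ls; python3 - <<'E'
from bench import r
import cv2,numpy as np
s=r.read_state()
for k in("time","ee_pos","eef_rot","width","ft_force"):print(k,s[k])
for n in("scene","side"):
    im=r.camera(n);cv2.imwrite(f"pics/{n}0.png",im[:,:,::-1])
    p=r.camera_params(n);print(n,{k:(np.round(v,4).tolist() if k=="view" else v) for k,v in p.items()})
E
```

```text
pics
time 0.0
ee_pos [ 0.23735657 -0.57775452  0.22174364]
eef_rot [ 9.81062685e-01  1.93689151e-01 -1.74446756e-04 -7.00188649e-04]
width 0.08751633715977089
ft_force [-0.42398631  0.15533844 -0.4168147 ]
scene {'fx': 411.38761962301606, 'fy': 411.38761962301606, 'cx': 256.11710184666, 'cy': 193.5497204116448, 'view': [[-0.5955, 0.8033, 0.0084, 0.3488], [-0.595, -0.448, 0.6673, 0.2538], [0.5398, 0.3924, 0.7447, -1.4733], [0.0, 0.0, 0.0, 1.0]]}
side {'fx': 485.5800231536394, 'fy': 485.5800231536394, 'cx': 247.8789162286022, 'cy': 189.30795503170364, 'view': [[-0.9928, -0.1184, 0.0162, 0.5528], [0.0971, -0.7203, 0.6868, -0.1344], [-0.0697, 0.6834, 0.7267, -1.449], [0.0, 0.0, 0.0, 1.0]]}
```

```bash
python3 - <<'E'
import cv2
for n in("scene","side"):
    im=cv2.imread(f"pics/{n}0.png");cv2.imwrite(f"pics/{n}0b.png",cv2.resize(im,(800,600),interpolation=cv2.INTER_CUBIC))
E
```

```text
(no output)
```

View pics/scene0b.png

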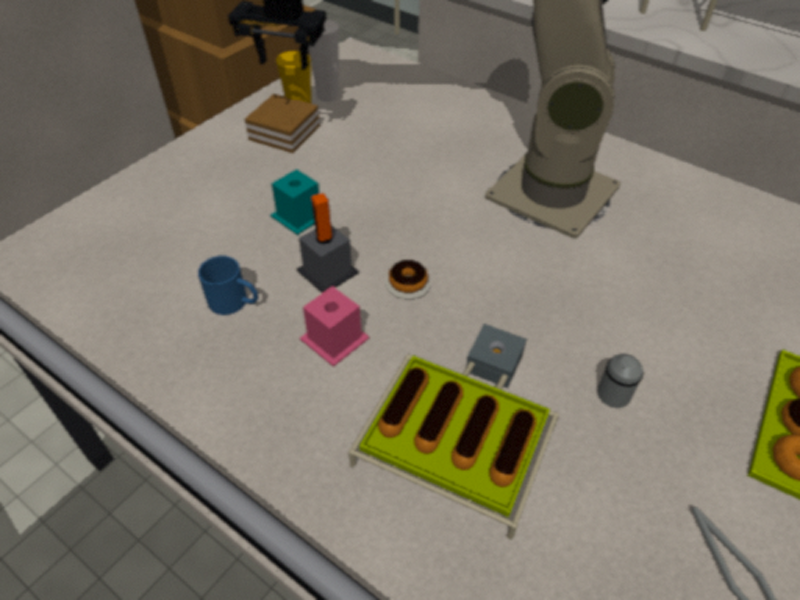

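View pics/side0b.png

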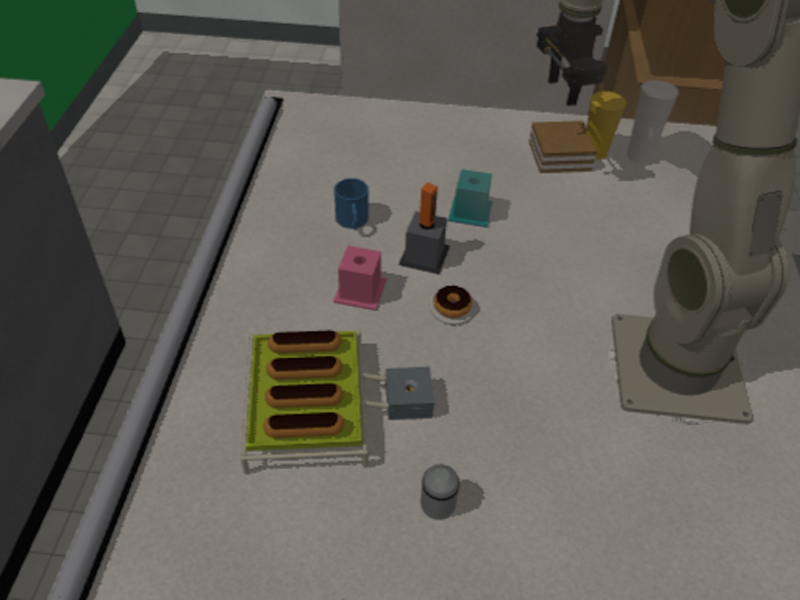

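Both views show the driver (orange handle) in the dark grey stand: scene (322,218), side (428,205). The look-alikes are the turquoise block, scene (296,198), and the pink block, scene (333,322). By the description I choose the grey one. The bore foot is at scene (497,348), side (410,388). Next, close crops.

```bash
python3 - <<'E'
import cv2,numpy as np
T=[("scene",160,118,96,72),("scene",286,198,64,48),("side",232,112,96,72),("side",230,224,64,48)]
t=[]
for n,x,y,w,h in T:
    im=cv2.imread(f"pics/{n}0.png")[y:y+h,x:x+w];im=cv2.resize(im,(400,300),interpolation=cv2.INTER_CUBIC)
    k=400/w
    for u in range(x-x%10+10,x+w,10):cv2.line(im,(int((u-x+.5)*k),0),(int((u-x+.5)*k),5),(0,255,255),1);cv2.putText(im,str(u),(int((u-x)*k)-8,16),0,.35,(0,255,255),1)
    for v in range(y-y%10+10,y+h,10):cv2.line(im,(0,int((v-y+.5)*k)),(5,int((v-y+.5)*k)),(0,255,255),1);cv2.putText(im,str(v),(7,int((v-y+.5)*k)+4),0,.35,(0,255,255),1)
    t.append(cv2.convertScaleAbs(im,alpha=1.5,beta=10))
cv2.imwrite("pics/crop1.png",np.vstack([np.hstack(t[:2]),np.hstack(t[2:])]))
E
```

```text
(no output)
```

View pics/crop1.png

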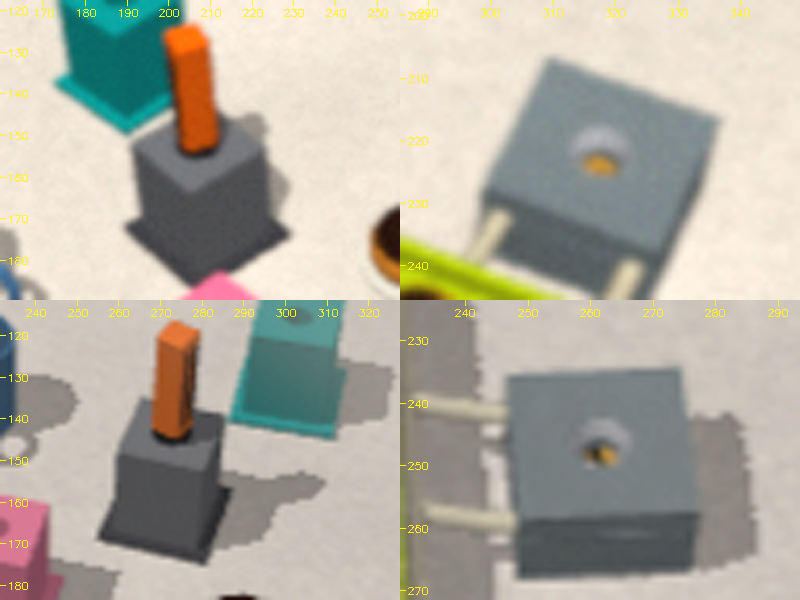

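```bash
cat > h.py <<'E'
import numpy as np
from bench import r
def ray(p,px):
    V=np.array(p["view"]);R=V[:3,:3];c=-R.T@V[:3,3]
    d=np.array([(px[0]-p["cx"])/p["fx"],-(px[1]-p["cy"])/p["fy"],-1]);return c,R.T@d
def onz(p,px,z):
    c,d=ray(p,px);return c+d*(z-c[2])/d[2]
def proj(p,X):
    V=np.array(p["view"]);q=V[:3,:3]@X+V[:3,3];return np.array([p["cx"]+p["fx"]*q[0]/-q[2],p["cy"]+p["fy"]*q[1]/q[2]])
def tri(ps,pxs):
    A=np.zeros((3,3));b=np.zeros(3)
    for p,px in zip(ps,pxs):
        c,d=ray(p,px);d/=np.linalg.norm(d);M=np.eye(3)-np.outer(d,d);A+=M;b+=M@c
    return np.linalg.solve(A,b)
E
python3 - <<'E'
from h import *
np.set_printoptions(precision=4,suppress=True)
a,b=r.camera_params("scene"),r.camera_params("side")
for n,z,u,v in[("bore",.049,(317.7,221.8),(262.5,245.9)),("htop",.190,(204.4,126.9),(274.2,119.2)),("hbot",.096,(207.3,153),(272.8,144.4))]:
    print(n,onz(a,u,z),onz(b,v,z),"tri",tri([a,b],[u,v]))
A=[(309.8,206.6),(336.9,216.4),(326.3,237.5),(298.8,227.9)]
B=[(274.5,234.4),(276.9,257.4),(248.2,258.7),(246.6,235.5)]
for n,p,C in(("sc",a,A),("side",b,B)):
    P=np.array([onz(p,c,.049) for c in C]);print(n,P.mean(0));
    for i in range(4):
        e=P[(i+1)%4]-P[i];print(P[i],np.linalg.norm(e),np.degrees(np.arctan2(e[1],e[0])))
for n,p,C in(("stand sc",a,[(132,150),(190,192),(268,153)]),("stand sd",b,[(224,112),(216,163),(120,147)])):
    o=(160,118) if p is a else (232,112)
    P=np.array([onz(p,(o[0]+c[0]/4.167-.5,o[1]+c[1]/4.167-.5),.09) for c in C]);print(n,(P[0]+P[2])/2)
    for i in range(2):
        e=P[(i+1)]-P[i];print(P[i],np.linalg.norm(e),np.degrees(np.arctan2(e[1],e[0])))
for n,p,C in(("handle sc",a,[(164,36),(182,50),(210,44),(193,27)]),("handle sd",b,[(168,22),(199,31),(190,42),(159,38)])):
    o=(160,118) if p is a else (232,112)
    P=np.array([onz(p,(o[0]+c[0]/4.167-.5,o[1]+c[1]/4.167-.5),.19) for c in C]);print(n,P.mean(0))
    for i in range(4):
        e=P[(i+1)%4]-P[i];print(P[i],np.linalg.norm(e),np.degrees(np.arctan2(e[1],e[0])))
print(r.camera_params("wrist")["view"],r.read_state()["joint_positions"])
E
```

```text
bore [0.5014 0.1438 0.049 ] [0.4993 0.1456 0.049 ] tri [0.4993 0.1431 0.046 ]
htop [ 0.5071 -0.2406  0.19  ] [ 0.506 -0.24   0.19 ] tri [ 0.5061 -0.2416  0.1888]
hbot [ 0.5106 -0.2367  0.096 ] [ 0.5044 -0.2288  0.096 ] tri [ 0.5044 -0.2423  0.0862]
sc [0.5011 0.1443 0.049 ]
[0.4684 0.0986 0.049 ] 0.07892079734045915 100.69511397419338
[0.4538 0.1761 0.049 ] 0.0798873714341035 8.935453161322615
[0.5327 0.1886 0.049 ] 0.07632010714624884 -77.33507808644899
[0.5494 0.1141 0.049 ] 0.08247326434030293 -169.17102451471675
side [0.5018 0.1472 0.049 ]
[0.4695 0.1009 0.049 ] 0.07929001540620059 99.37369410035902
[0.4566 0.1791 0.049 ] 0.07836835528013356 10.596189398646858
[0.5336 0.1936 0.049 ] 0.07958716013403984 -79.96541389245162
[0.5475 0.1152 0.049 ] 0.07928052812709147 -169.6288367077894
stand sc [ 0.5084 -0.2385  0.09  ]
[ 0.5365 -0.2782  0.09  ] 0.06205179397959872 83.00457599757037
[ 0.5441 -0.2167  0.09  ] 0.06617456129841295 164.27044621574265
stand sd [ 0.5051 -0.2448  0.09  ]
[ 0.4664 -0.2711  0.09  ] 0.06095222563120089 87.96682245223234
[ 0.4686 -0.2102  0.09  ] 0.07571179420939103 -6.300032521216769
handle sc [ 0.5071 -0.2405  0.19  ]
[ 0.5139 -0.2552  0.19  ] 0.019773195295174028 79.06699483331413
[ 0.5177 -0.2358  0.19  ] 0.019315657749962967 146.09989057945526
[ 0.5017 -0.225   0.19  ] 0.022033258453314133 -107.78129211517441
[ 0.4949 -0.246   0.19  ] 0.021122726175174758 -25.840891744643738
handle sd [ 0.5052 -0.2387  0.19  ]
[ 0.5144 -0.251   0.19  ] 0.025041564882391953 162.5115134912939
[ 0.4905 -0.2434  0.19  ] 0.015044956753910274 67.89083754493649
[ 0.4962 -0.2295  0.19  ] 0.023293018582133614 -3.7187134891046463
[ 0.5194 -0.231   0.19  ] 0.020575661708214083 -104.1283227967095
[[ 0.3801 -0.925  -0.0017 -0.6244]
 [ 0.8842  0.3639 -0.2928  0.0357]
 [ 0.2714  0.1097  0.9562 -0.3918]
 [ 0.      0.      0.      1.    ]] [ 1.1584  0.3328 -0.0647  1.4608  0.0216  1.3499 -0.0885]
```

Emit:
carry_out(steps=[[[0,0,-5,0,0,0],[4,-2,-10,0,0,-0.1],[8,-4.4,-10,0,0,-0.2],[12,-6.6,-10,0,0,-0.3],[16,-8.8,-10,0,0,-0.4],[20,-11,-10,0,0,-0.5],[24,-13.2,-10,0,0,-0.6],[28,-15.4,-10,0,0,-0.7],[31,-17.5,-10,0,0,-0.75],[34,-19,-10,0,0,-0.75],[37,-20.5,-10,0,0,-0.75],[37.8,-20.9,-10,0,0,-0.75],[37.8,-20.9,-10,0,0,-0.75],[37.8,-20.9,-10,0,0,-0.75]]], hand=-1)

```text
time: 1.27
ee_pos: [0.5088, -0.2388, 0.3221]
eef_rot: [0.841, 0.541, 0.0, -0.001]
ft_force: [-0.7, -0.8, -0.9]
width: 0.0871
grip_force: 0.0
```

```bash
python3 - <<'E'
from h import *
import cv2
s=r.read_state();print(s["time"],s["ee_pos"],s["eef_rot"],s["joint_positions"],s["ft_force"])
im=r.camera("wrist");cv2.imwrite("pics/w1.png",im[:,:,::-1]);np.save("w1.npy",np.array(r.camera_params("wrist")["view"]))
p=r.camera_params("wrist");print(p["fx"],p["cx"],p["cy"],proj(p,np.array([.507,-.241,.19])),proj(p,np.array([.507,-.241,.09])))
cv2.imwrite("pics/w1b.png",cv2.resize(im[:,:,::-1],(800,600),interpolation=cv2.INTER_CUBIC))
E
```

```text
1.2667 [ 0.50879085 -0.23881102  0.32206719] [ 8.40733271e-01  5.41449266e-01  3.33158475e-05 -5.08010551e-04] [ 0.72495542  0.18827276 -0.42841929  1.44648802  0.0772133   1.52437739
 -0.12688935] [-0.7020116  -0.75471073 -0.871557  ]
299.0193153656134 254.843892536533 189.74393673917064 [254.30555766 181.25662753] [254.5641301 161.4605579]
```

View pics/w1b.png

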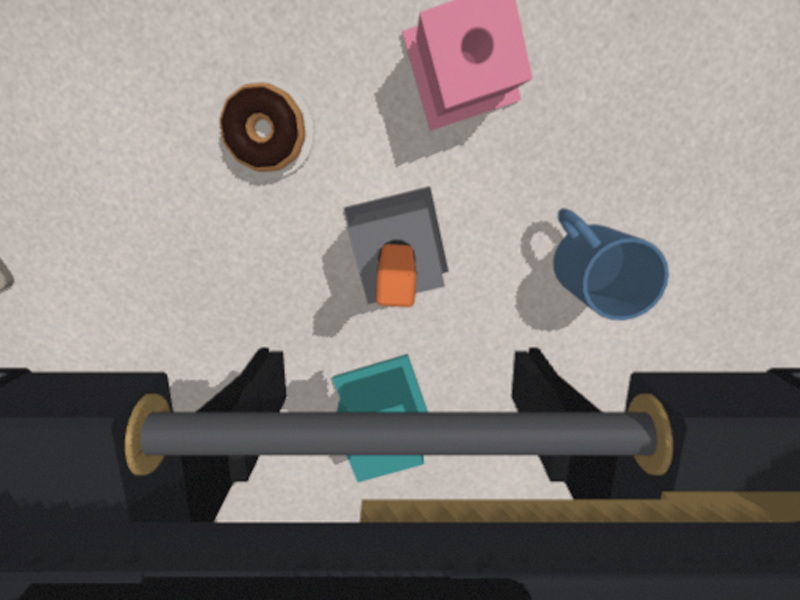

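The handle top is at (396,288) in the 800-wide view, almost aligned with the tool axes. The grey stand is beneath it, with pink at (477,45) and turquoise at (380,415). I'll fit the handle top.

```bash
python3 - <<'E'
from h import *
import cv2
np.set_printoptions(precision=4,suppress=True)
im=cv2.imread("pics/w1.png");p=r.camera_params("wrist")
c=im[140:205,230:285].astype(int);m=((c[:,:,2]>175)&(c[:,:,0]<110)&(c[:,:,2]-c[:,:,0]>90)).astype(np.uint8)
ys,xs=np.nonzero(m);print(len(xs),xs.min()+230,xs.max()+230,ys.min()+140,ys.max()+140)
q=cv2.findContours(m,0,1)[0];q=max(q,key=cv2.contourArea);rc=cv2.minAreaRect(q);ce=np.array(rc[0])+[230,140];print(ce,rc[1:])
X=onz(p,ce,.19);print("top",X)
for b in cv2.boxPoints(rc):
    print(b+[230,140],onz(p,b+np.array([230,140]),.19))
print("bore px if", )
big=cv2.resize(im[150:205,225:280],(600,600),interpolation=cv2.INTER_CUBIC);cv2.imwrite("pics/c2.png",big)
E
```

```text
510 242 265 172 195
[253.2685 183.7043] ((22.955209732055664, 22.45618438720703), 3.5763344764709473)
top [ 0.505  -0.2429  0.19  ]
[241.1128 194.1946] [ 0.4888 -0.2479  0.19  ]
[242.5136 171.7821] [ 0.5003 -0.227   0.19  ]
[265.4241 173.214 ] [ 0.5207 -0.238   0.19  ]
[264.0233 195.6265] [ 0.5097 -0.2592  0.19  ]
bore px if
```

View pics/c2.png

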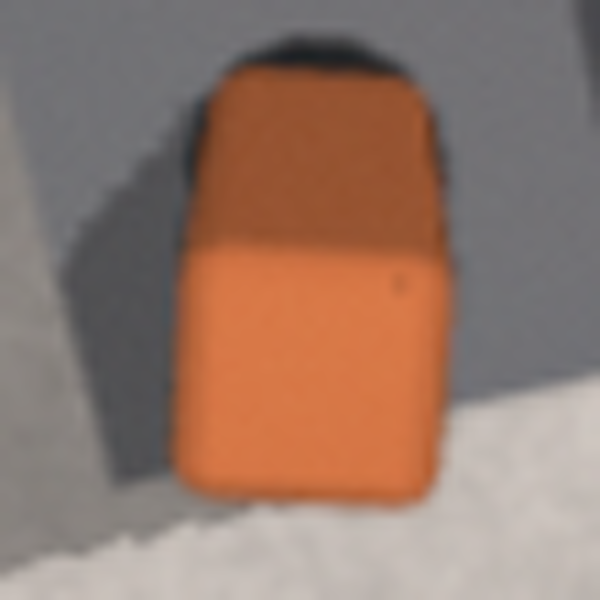

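Emit:
carry_out(steps=[[[3,-1.9,0,0,0,0],[6,-3.8,0,0,0,0],[9,-5.7,0,0,0,0],[12,-7.5,2,0,0,0],[15,-9.4,4,0,0,0],[18,-11.2,6,0,0,0],[21,-13,9,0,0,0],[24,-15,12,0,0,0],[26,-16.2,15,0,0,0],[26.6,-16.6,18,0,0,0],[26.6,-16.6,21,0,0,0],[26.6,-16.6,22,0,0,0],[26.6,-16.6,22,0,0,0],[26.6,-16.6,22,0,0,0]]])

```text
time: 2.48
ee_pos: [0.4686, 0.0686, 0.1034]
eef_rot: [0.843, 0.539, 0.0, 0.0]
ft_force: [1.0, 0.1, 1.5]
width: 0.0871
grip_force: 0.0
```

```bash
python3 - <<'E'
from h import *
import cv2
np.set_printoptions(precision=4,suppress=True)
s=r.read_state();print(s["time"],s["ee_pos"],s["eef_rot"],s["joint_positions"],s["ft_force"])
p=r.camera_params("wrist");im=r.camera("wrist")[:,:,::-1];cv2.imwrite("pics/w2.png",im)
q=proj(p,np.array([.501,.145,.0335]));print(q,proj(p,np.array([.501,.145,.049])))
x,y=np.clip((q-[32,32]).astype(int),0,None)
c=cv2.convertScaleAbs(im[y:y+64,x:x+64],alpha=1.6,beta=10);print(x,y);a=cv2.resize(c,(576,576),interpolation=cv2.INTER_CUBIC)
cv2.imwrite("pics/c3.png",a)
E
```

```text
2.4833 [0.4686 0.0686 0.1034] [0.8425 0.5386 0.     0.0001] [ 0.4117  0.1694 -0.6961  1.9615  0.1249  1.0528 -0.7726] [0.997  0.1484 1.5173]
[251.1458  94.818 ] [250.8624  94.5628]
219 62
```

View pics/c3.png

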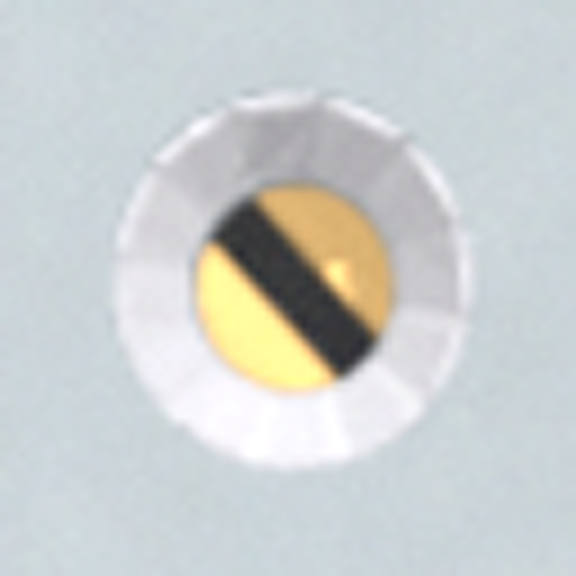

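The slot is clearly visible, running from (238,220) to (355,355) in the crop. The bore mouth is centred at (293,279).

```bash
python3 - <<'E'
from h import *
np.set_printoptions(precision=4,suppress=True)
p=r.camera_params("wrist");f=lambda u,v:(219+u/9-.5,62+v/9-.5)
print("bore",onz(p,f(293,279),.049),"face",onz(p,f(296,288),.0335))
for a,b in(((238,220),(355,355)),((215,238),(335,377)),((257,200),(378,335))):
    P,Q=onz(p,f(*a),.0335),onz(p,f(*b),.0335);d=Q-P;print(P,Q,np.degrees(np.arctan2(d[1],d[0])))
E
```

```text
bore [0.5024 0.1465 0.049 ] face [0.5023 0.1461 0.0335]
[0.5002 0.1528 0.0335] [0.5045 0.1392 0.0335] -72.59921996702003
[0.4979 0.1524 0.0335] [0.5023 0.1383 0.0335] -72.843317323343
[0.5023 0.1536 0.0335] [0.5069 0.1398 0.0335] -71.50735095331571
```

Emit:
carry_out(steps=[[[0,0,-4,0,0,0],[-1,0.6,-8,0,0,0],[-4,2.4,-11,0,0,0.02],[-7,4.3,-14,0,0,0.04],[-10.2,6.2,-14,0,0,0.06],[-13.4,8.2,-14,0,0,0.06],[-16.6,10.2,-14,0,0,0.06],[-19.8,12.1,-14,0,0,0.06],[-23,14.1,-14,0,0,0.06],[-25.5,15.6,-14,0,0,0.06],[-26.7,16.4,-14,0,0,0.06],[-26.7,16.4,-14,0,0,0.06],[-26.7,16.4,-14,0,0,0.06],[-26.7,16.4,-14,0,0,0.06]]])

```text
time: 3.7
ee_pos: [0.506, -0.24, 0.2438]
eef_rot: [0.857, 0.515, 0.001, 0.0]
ft_force: [0.2, 0.2, 0.2]
width: 0.0871
grip_force: 0.0
```

```bash
cat > hand.py <<'E'
from h import *
import cv2
np.set_printoptions(precision=4,suppress=True)
s=r.read_state();print(s["time"],s["ee_pos"],s["eef_rot"],s["joint_positions"],s["ft_force"])
p=r.camera_params("wrist");im=r.camera("wrist")[:,:,::-1];cv2.imwrite("pics/w3.png",im)
c=im.astype(int);m=((c[:,:,2]>175)&(c[:,:,0]<110)&(c[:,:,2]-c[:,:,0]>90)).astype(np.uint8)
k=proj(p,np.array([.505,-.243,.19]));g=np.zeros_like(m);u,v=k.astype(int);g[max(v-40,0):v+40,u-40:u+40]=1;m*=g
q=max(cv2.findContours(m,0,1)[0],key=cv2.contourArea);rc=cv2.minAreaRect(q);print(k,rc)
print("top",onz(p,rc[0],.19))
B=[onz(p,b,.19) for b in cv2.boxPoints(rc)]
for i in range(4):e=B[(i+1)%4]-B[i];print(np.linalg.norm(e),np.degrees(np.arctan2(e[1],e[0])))
q=s["eef_rot"];print("tool x yaw",np.degrees(2*np.arctan2(q[1],q[0])))
E
python3 hand.py
```

```text
3.7 [ 0.506  -0.24    0.2438] [0.8574 0.5146 0.0007 0.0005] [ 0.7382  0.207  -0.4341  1.5879  0.0881  1.3646 -0.1954] [0.1883 0.1646 0.1845]
[255.3319 211.5371] ((255.5, 207.5), (29.0, 31.0), 90.0)
top [ 0.5067 -0.2401  0.19  ]
0.0234851065978744 -28.0638936247078
0.023752858971464858 -117.1515324478995
0.024203079214131965 151.932744598605
0.023750857716561647 61.11646474379007
tool x yaw 61.94343928151755
```

Emit:
carry_out(steps=[[[0,0,3,0,0,0],[0,0,6,0,0,0],[0,0,9,0,0,0],[0,0,11,0,0,0],[0,0,11.5,0,0,0],[0,0,11.5,0,0,0],[0,0,11.5,0,0,0]]])

```text
time: 4.33
ee_pos: [0.5063, -0.2408, 0.129]
eef_rot: [0.857, 0.514, 0.0, 0.001]
ft_force: [0.9, -0.4, 0.7]
width: 0.0868
grip_force: 0.0
```

Emit:
carry_out(steps=[[[0,0,0,0,0,0],[0,0,0,0,0,0],[0,0,0,0,0,0],[0,0,0,0,0,0],[0,0,0,0,0,0],[0,0,0,0,0,0],[0,0,0,0,0,0],[0,0,0,0,0,0],[0,0,0,0,0,0]]], hand=1, squeeze=35)

```text
time: 5.08
ee_pos: [0.5055, -0.2412, 0.1275]
eef_rot: [0.858, 0.514, 0.0, -0.0]
ft_force: [-0.3, 0.5, -1.0]
width: 0.0351
grip_force: 0.0
```

Emit:
carry_out(steps=[[[0,0,0,0,0,0],[0,0,0,0,0,0],[0,0,0,0,0,0],[0,0,0,0,0,0],[0,0,0,0,0,0]]])

```text
time: 5.5
ee_pos: [0.5055, -0.2412, 0.1275]
eef_rot: [0.858, 0.514, -0.0, 0.0]
ft_force: [0.7, 0.5, -0.5]
width: 0.0256
grip_force: 35.0
```

Emit:
carry_out(steps=[[[0,0,-1,0,0,0],[0,0,-3,0,0,0],[0,0,-6,0,0,0],[0,0,-9,0,0,0],[0,0,-12,0,0,0],[0,0,-12,0,0,0],[0,0,-12,0,0,0]]])

```text
time: 6.08
ee_pos: [0.5063, -0.2415, 0.2498]
eef_rot: [0.858, 0.514, 0.001, 0.002]
ft_force: [0.2, 0.0, -1.6]
width: 0.0262
grip_force: 35.0
```

```bash
python3 - <<'E'
from h import *
import cv2
s=r.read_state();print(s["time"],s["ee_pos"],s["eef_rot"],s["joint_positions"],s["ft_force"],s["width"])
t=[]
for n in("scene","side"):
    p=r.camera_params(n);im=r.camera(n)[:,:,::-1]
    e=s["ee_pos"];q=proj(p,e-[0,0,.08]);x,y=(q-[20,30]).astype(int);print(n,x,y,proj(p,e-[0,0,.1175]))
    t.append(cv2.convertScaleAbs(cv2.resize(im[y:y+60,x:x+40],(400,600),interpolation=cv2.INTER_CUBIC),alpha=1.6,beta=10))
cv2.imwrite("pics/c4.png",np.hstack(t))
E
```

```text
6.0833 [ 0.5062873  -0.24147456  0.24977098] [0.85776733 0.51403487 0.00092069 0.00158297] [ 0.73919647  0.20440505 -0.43338319  1.57817587  0.08772553  1.37458345
 -0.19408959] [ 0.18744371  0.01922452 -1.59650528] 0.02615845984284711
scene 184 102 [206.04296077 142.28683363]
side 253 93 [273.16140641 133.1887043 ]
```

View pics/c4.png

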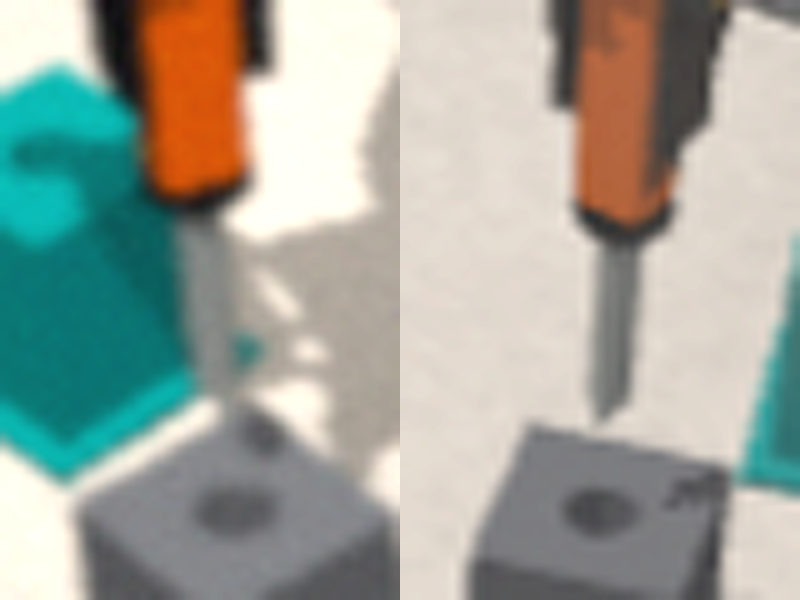

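The blade's lower edge shows its low end at the lower left in side (600,420), so the blade lies along tool x. Now I'll move over the bore with the blade turned to the slot's direction.

Emit:
carry_out(steps=[[[2,-1.1,0,0,0,-0.1],[5.5,-3,0,0,0,-0.2],[9,-4.9,0,0,0,-0.3],[12.5,-6.8,0,0,0,-0.4],[16,-8.8,0,0,0,-0.5],[19.5,-10.7,0,0,0,-0.6],[23,-12.6,0,0,0,-0.7],[26.5,-14.5,0,0,0,-0.8],[30,-16.4,0,0,0,-0.8],[33,-18.1,1,0,0,-0.8],[34,-18.6,3,0,0,-0.8],[34,-18.6,5,0,0,-0.8],[34,-18.6,7,0,0,-0.8],[34,-18.6,7.5,0,0,-0.8],[34,-18.6,7.5,0,0,-0.8],[34,-18.6,7.5,0,0,-0.8]]])

```text
time: 7.52
ee_pos: [0.5017, 0.1461, 0.1727]
eef_rot: [0.59, 0.807, -0.0, -0.0]
ft_force: [0.2, 0.3, -1.6]
width: 0.026
grip_force: 35.0
```

```bash
python3 - <<'E'
from h import *
import cv2
np.set_printoptions(precision=4,suppress=True)
s=r.read_state();e=s["ee_pos"];q=s["eef_rot"];print(s["time"],e,s["joint_positions"],s["ft_force"],s["torque"],np.degrees(2*np.arctan2(q[1],q[0])),q)
t=[]
for n,w in(("scene",48),("side",48),("wrist",80)):
    p=r.camera_params(n);im=r.camera(n)[:,:,::-1];cv2.imwrite(f"pics/h_{n}.png",im)
    q=proj(p,e-[0,0,.1175]);x,y=(q-w/2).astype(int);print(n,x,y,q,"bore",proj(p,np.array([.502,.146,.049])))
    t.append(cv2.convertScaleAbs(cv2.resize(im[y:y+w,x:x+w],(400,400) if n=="wrist" else (400,300) if 0 else (400,400),interpolation=cv2.INTER_CUBIC)[50:350],alpha=1.5,beta=10))
cv2.imwrite("pics/c5.png",np.vstack([np.hstack(t[:2]),np.hstack([t[2],np.zeros_like(t[2])])]))
E
```

```text
7.5167 [0.5017 0.1461 0.1727] [ 0.3316  0.225  -0.7858  1.7633  0.1683  1.2232 -0.1906] [ 0.1575  0.3436 -1.6454] [-0.0203 -0.1157 -0.0015] 107.69200654631341 [ 0.59    0.8074 -0.0002 -0.0003]
scene 294 196 [318.6743 220.8716] bore [318.2869 222.3336]
side 237 220 [261.7172 244.6297] bore [261.5239 245.9138]
wrist 214 144 [254.0133 184.4611] bore [254.294  182.9935]
```

View pics/c5.png

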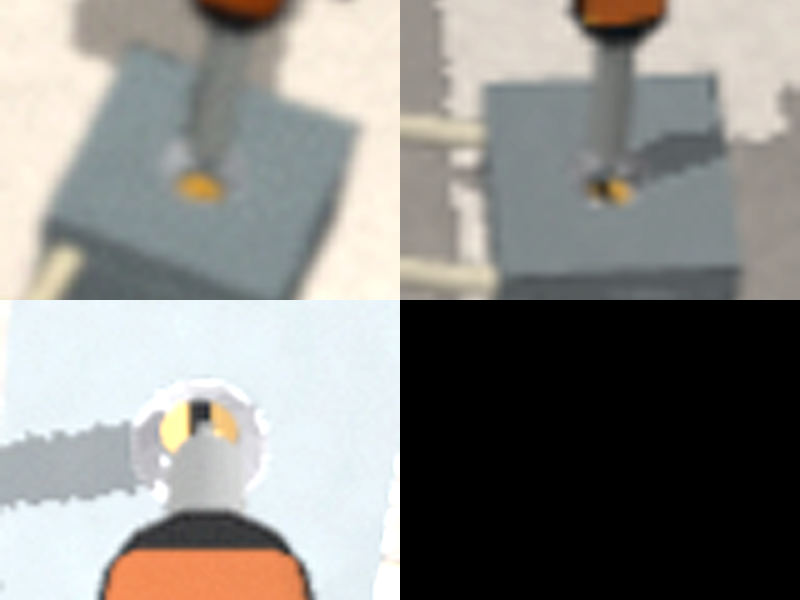

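The wrist tile shows the slot in line with the blade, which is seen edge-on. The bore sits about 1 mm to the left, so I shift a little and lower gently.

Emit:
carry_out(steps=[[[0.1,-0.1,0,0,0,0],[0.1,-0.1,0.3,0,0,0],[0.1,-0.1,0.6,0,0,0],[0.1,-0.1,0.9,0,0,0],[0.1,-0.1,1.2,0,0,0],[0.1,-0.1,1.4,0,0,0],[0.1,-0.1,1.4,0,0,0],[0.1,-0.1,1.4,0,0,0]]])

```text
time: 8.33
ee_pos: [0.5005, 0.1469, 0.1584]
eef_rot: [0.59, 0.807, -0.0, -0.0]
ft_force: [-0.5, 0.1, -2.6]
width: 0.0261
grip_force: 35.0
```

```bash
cat > st.py <<'E'
from h import *
np.set_printoptions(precision=4,suppress=True)
s=r.read_state();q=s["eef_rot"];print(s["time"],s["ee_pos"],"F",s["ft_force"],"T",s["torque"],"yaw",np.degrees(2*np.arctan2(q[1],q[0])),q,s["joint_positions"][6])
E
python3 st.py
```

```text
8.3333 [0.5005 0.1469 0.1584] F [-0.5078  0.1443 -2.5952] T [-0.0763 -0.136  -0.0286] yaw 107.70099397263482 [ 0.5899  0.8075 -0.0001 -0.0001] -0.20120941706073892
```

Emit:
carry_out(steps=[[[0,0,0.2,0,0,0],[0,0,0.4,0,0,0],[0,0,0.6,0,0,0],[0,0,0.7,0,0,0],[0,0,0.7,0,0,0],[0,0,0.7,0,0,0]]])

```text
time: 8.83
ee_pos: [0.5005, 0.1468, 0.1514]
eef_rot: [0.59, 0.807, -0.0, 0.0]
ft_force: [-0.2, -1.1, -2.3]
width: 0.026
grip_force: 35.0
```

```bash
python3 st.py
```

```text
8.8333 [0.5005 0.1468 0.1514] F [-0.2265 -1.0509 -2.3256] T [-0.3131 -0.2865  0.0134] yaw 107.69996407884992 [ 0.5899  0.8075 -0.0002  0.    ] -0.20616273804127552
```

Emit:
carry_out(steps=[[[0,0,0.1,0,0,0],[0,0,0.2,0,0,0],[0,0,0.2,0,0,0],[0,0,0.2,0,0,0]]])

```text
time: 9.17
ee_pos: [0.5006, 0.1469, 0.1495]
eef_rot: [0.59, 0.807, 0.0, 0.0]
ft_force: [1.1, -1.5, -1.8]
width: 0.0258
grip_force: 35.0
```

```bash
python3 st.py
```

```text
9.1667 [0.5006 0.1469 0.1495] F [ 1.0652 -1.4835 -1.8485] T [-0.3815 -0.5184  0.0126] yaw 107.70019963174582 [0.5899 0.8075 0.     0.0001] -0.20764492346563537
```

Emit:
carry_out(steps=[[[0,0,0.1,0,0,0],[0,0,0.15,0,0,0],[0,0,0.15,0,0,0],[0,0,0.15,0,0,0]]])

```text
time: 9.5
ee_pos: [0.5006, 0.1469, 0.148]
eef_rot: [0.59, 0.807, 0.0, 0.0]
ft_force: [1.9, -1.2, -2.3]
width: 0.0259
grip_force: 35.0
```

```bash
python3 st.py
```

```text
9.5 [0.5006 0.1469 0.148 ] F [ 1.8568 -1.2222 -2.3338] T [-0.4336 -0.497   0.0047] yaw 107.70101506955565 [0.5899 0.8075 0.     0.0001] -0.20871564921867686
```

Emit:
carry_out(steps=[[[-0.03,0.02,0,0,0,0],[-0.07,0.03,0.1,0,0,0],[-0.07,0.03,0.2,0,0,0],[-0.07,0.03,0.25,0,0,0],[-0.07,0.03,0.25,0,0,0],[-0.07,0.03,0.25,0,0,0]]])

```text
time: 10.0
ee_pos: [0.5009, 0.1465, 0.1455]
eef_rot: [0.59, 0.808, -0.0, -0.0]
ft_force: [-0.7, 0.3, -1.3]
width: 0.0258
grip_force: 35.0
```

```bash
python3 st.py
```

```text
10.0 [0.5009 0.1465 0.1455] F [-0.7041  0.2887 -1.2535] T [-0.0205 -0.102   0.0311] yaw 107.71462994913036 [ 0.5898  0.8076 -0.     -0.0001] -0.20946627108994645
```

Emit:
carry_out(steps=[[[0,0,0.05,0,0,0],[0,0,0.1,0,0,0],[0,0,0.1,0,0,0],[0,0,0.1,0,0,0]]])

```text
time: 10.33
ee_pos: [0.501, 0.1464, 0.1445]
eef_rot: [0.59, 0.808, 0.0, 0.0]
ft_force: [0.1, -0.8, -1.7]
width: 0.0256
grip_force: 35.0
```

```bash
python3 st.py
```

```text
10.3333 [0.501  0.1464 0.1445] F [ 0.0502 -0.7964 -1.663 ] T [-0.0042 -0.1085 -0.0217] yaw 107.70799138035669 [0.5898 0.8075 0.     0.    ] -0.21015276394462692
```

Emit:
carry_out(steps=[[[0,0,0.04,0,0,0],[0,0,0.08,0,0,0],[0,0,0.08,0,0,0],[0,0,0.08,0,0,0]]])

```text
time: 10.67
ee_pos: [0.5011, 0.1464, 0.1439]
eef_rot: [0.59, 0.808, 0.0, 0.0]
ft_force: [-0.7, 0.0, 0.8]
width: 0.026
grip_force: 35.0
```

```bash
python3 st.py
```

```text
10.6667 [0.5011 0.1464 0.1439] F [-0.7273  0.0421  0.7587] T [-0.0498  0.0262  0.0569] yaw 107.70635536352601 [0.5899 0.8075 0.0001 0.0001] -0.2107633186930237
```

Bottom contact felt (about 2.5 N), so the blade is seated. Now turning clockwise.

Emit:
carry_out(steps=[[[0,0,0,0,0,0.05],[0,0,0,0,0,0.1],[0,0,0,0,0,0.15],[0,0,0,0,0,0.2],[0,0,0,0,0,0.25],[0,0,0,0,0,0.3],[0,0,0,0,0,0.35],[0,0,0,0,0,0.4],[0,0,0,0,0,0.45],[0,0,0,0,0,0.5],[0,0,0,0,0,0.5]]])

```text
time: 11.58
ee_pos: [0.5013, 0.1464, 0.1439]
eef_rot: [0.772, 0.636, 0.0, 0.0]
ft_force: [-0.6, 0.2, -0.3]
width: 0.0257
grip_force: 35.0
```

```bash
python3 st.py
```

```text
11.5833 [0.5013 0.1464 0.1439] F [-0.5974  0.1632 -0.2747] T [-0.0187 -0.1277  0.1016] yaw 78.92918582450018 [0.772  0.6356 0.0003 0.0002] -0.6960641131143257
```

Emit:
carry_out(steps=[[[0,0,0,0,0,0.06],[0,0,0,0,0,0.12],[0,0,0,0,0,0.18],[0,0,0,0,0,0.24],[0,0,0,0,0,0.3],[0,0,0,0,0,0.36],[0,0,0,0,0,0.42],[0,0,0,0,0,0.48],[0,0,0,0,0,0.54],[0,0,0,0,0,0.6],[0,0,0,0,0,0.65],[0,0,0,0,0,0.65]]])

```text
time: 12.58
ee_pos: [0.5015, 0.1463, 0.144]
eef_rot: [0.934, 0.357, 0.001, 0.0]
ft_force: [1.4, -0.9, 1.3]
width: 0.0258
grip_force: 35.0
```

```bash
python3 st.py
```

```text
12.5833 [0.5015 0.1463 0.144 ] F [ 1.4125 -0.8742  1.2648] T [-0.0724 -0.5301 -0.0034] yaw 41.77261278170437 [0.9343 0.3565 0.0005 0.0002] -1.3258976870946246
```

```bash
cat > av.py <<'E'
from h import *
np.set_printoptions(precision=4,suppress=True)
F=[];T=[];E=[]
for i in range(8):
    s=r.read_state();F.append(s["ft_force"]);T.append(s["torque"]);E.append(s["ee_pos"]);r.camera("side")
q=s["eef_rot"];print(s["time"],np.mean(E,0),"F",np.mean(F,0),np.std(F,0),"T",np.mean(T,0),np.std(T,0),"yaw",np.degrees(2*np.arctan2(q[1],q[0])),s["joint_positions"][6])
E
python3 av.py
```

```text
12.9333 [0.5014 0.1463 0.1439] F [ 1.9201 -0.2127  0.7101] [0.4512 0.4764 0.4001] T [-0.1424 -0.7215  0.0524] [0.0345 0.1074 0.0249] yaw 41.86657402861695 -1.3242692038276005
```

Emit:
carry_out(steps=[[[0.02,0.02,0,0,0,0.04],[0.04,0.03,0,0,0,0.08],[0.04,0.03,0,0,0,0.12],[0.04,0.03,0,0,0,0.16],[0.04,0.03,0,0,0,0.2],[0.04,0.03,0,0,0,0.2]]])

```text
time: 13.48
ee_pos: [0.5016, 0.1463, 0.1438]
eef_rot: [0.965, 0.261, 0.0, 0.0]
ft_force: [2.4, -0.6, 0.9]
width: 0.0262
grip_force: 35.0
```

```bash
python3 av.py
```

```text
13.8333 [0.5016 0.1463 0.1438] F [ 1.841  -0.8047  0.9038] [0.4728 0.2367 0.4425] T [-0.2888 -0.693   0.0697] [0.037  0.0205 0.0102] yaw 30.385907348673992 -1.5196859546625723
```

Emit:
carry_out(steps=[[[0.02,0.03,0,0,0,0.03],[0.03,0.05,0,0,0,0.06],[0.03,0.05,0,0,0,0.1],[0.03,0.05,0,0,0,0.1]]])

```text
time: 14.22
ee_pos: [0.5018, 0.1462, 0.1437]
eef_rot: [0.977, 0.213, -0.0, -0.0]
ft_force: [0.5, -0.8, 1.2]
width: 0.0262
grip_force: 35.0
```

```bash
python3 av.py
```

```text
14.5667 [0.5018 0.1462 0.1437] F [ 0.6725 -0.2958  1.3148] [0.4853 0.6167 0.6702] T [-0.1199 -0.307   0.0489] [0.031  0.0775 0.0287] yaw 24.664075828229212 -1.6167353841209637
```

1.45 rad total. Torque is still only friction. Continuing in small steps.

Emit:
carry_out(steps=[[[0,0,0,0,0,0.03],[0,0,0,0,0,0.06],[0,0,0,0,0,0.08],[0,0,0,0,0,0.08]]])

```text
time: 14.95
ee_pos: [0.502, 0.1461, 0.1437]
eef_rot: [0.985, 0.174, -0.0, 0.0]
ft_force: [0.2, 0.1, 1.5]
width: 0.0256
grip_force: 35.0
```

```bash
python3 av.py
```

```text
15.3 [0.502  0.1462 0.1437] F [ 0.102  -0.4641  1.2802] [0.3451 0.5869 0.4482] T [-0.0409 -0.056   0.0575] [0.0305 0.04   0.0346] yaw 20.063149739705505 -1.69497763048378
```

Emit:
carry_out(steps=[[[0,0,0,0,0,0.03],[0,0,0,0,0,0.06],[0,0,0,0,0,0.08],[0,0,0,0,0,0.08]]])

```text
time: 15.68
ee_pos: [0.502, 0.1461, 0.1437]
eef_rot: [0.991, 0.134, -0.0, 0.0]
ft_force: [0.5, 0.4, 1.0]
width: 0.0261
grip_force: 35.0
```

```bash
python3 av.py
```

```text
16.0333 [0.502  0.1461 0.1437] F [0.4352 0.1066 1.1378] [0.2994 0.5124 0.2979] T [-0.0465  0.0518  0.0659] [0.0305 0.03   0.0262] yaw 15.47537414008458 -1.7730896616932723
```

Emit:
carry_out(steps=[[[0,0,0,0,0,0.03],[0,0,0,0,0,0.06],[0,0,0,0,0,0.08],[0,0,0,0,0,0.08]]])

```text
time: 16.42
ee_pos: [0.502, 0.1461, 0.1437]
eef_rot: [0.996, 0.094, -0.0, 0.0]
ft_force: [-0.2, -0.7, 0.7]
width: 0.0255
grip_force: 35.0
```

```bash
python3 av.py
```

```text
16.7667 [0.502  0.1461 0.1437] F [-0.01   -0.0705  0.9528] [0.5772 0.4818 0.5528] T [-0.0901  0.0744  0.0613] [0.0324 0.0152 0.0413] yaw 10.891293152985018 -1.8511819221474375
```

Emit:
carry_out(steps=[[[0,0,0,0,0,0.03],[0,0,0,0,0,0.06],[0,0,0,0,0,0.06]]])

```text
time: 17.07
ee_pos: [0.5021, 0.1461, 0.1437]
eef_rot: [0.998, 0.064, 0.0, 0.0]
ft_force: [-1.3, -0.5, 1.4]
width: 0.0262
grip_force: 35.0
```

```bash
python3 av.py
```

```text
17.4167 [0.502  0.1461 0.1437] F [-0.4352 -0.4982  1.3457] [0.553  0.3183 0.2622] T [-0.1833  0.0376  0.0988] [0.0192 0.0198 0.0328] yaw 7.4578999094418075 -1.9096843486451913
```

Emit:
carry_out(steps=[[[0,0,0,0,0,0.03],[0,0,0,0,0,0.05],[0,0,0,0,0,0.05]]])

```text
time: 17.72
ee_pos: [0.502, 0.1461, 0.1437]
eef_rot: [0.999, 0.039, 0.0, 0.0]
ft_force: [-0.7, -1.0, 1.2]
width: 0.0261
grip_force: 35.0
```

```bash
python3 av.py
```

```text
18.0667 [0.5021 0.1461 0.1437] F [-0.4052 -0.9439  0.9511] [0.5114 0.6993 0.3639] T [-0.2626  0.0696  0.1293] [0.0271 0.0137 0.0095] yaw 4.586732394461149 -1.9586904367360503
```

The torque has risen to 0.13 N m, so the lock is at its stop. Backing off within the slot play, then lifting straight out.

Emit:
carry_out(steps=[[[0,0,0,0,0,-0.06],[0,0,0,0,0,-0.12],[0,0,0,0,0,-0.18],[0,0,0,0,0,-0.25],[0,0,0,0,0,-0.25],[0,0,-0.3,0,0,-0.25],[0,0,-0.8,0,0,-0.25],[0,0,-1.5,0,0,-0.25],[0,0,-2.5,0,0,-0.25],[0,0,-4.5,0,0,-0.25],[0,0,-7,0,0,-0.25],[0,0,-10,0,0,-0.25],[0,0,-10.5,0,0,-0.25],[0,0,-10.5,0,0,-0.25]]])

```text
time: 19.28
ee_pos: [0.5031, 0.1468, 0.2517]
eef_rot: [0.986, 0.164, 0.002, -0.0]
ft_force: [0.1, -0.2, -1.8]
width: 0.0256
grip_force: 35.0
```

```bash
python3 av.py; python3 st.py
```

```text
19.6333 [0.5019 0.1461 0.2485] F [ 0.0775 -0.1825 -1.9423] [0.39   0.4597 0.2175] T [ 0.008   0.0201 -0.0101] [0.0313 0.0218 0.0177] yaw 18.895978739687017 -1.6711799884847824
19.6833 [0.5017 0.1461 0.248 ] F [ 1.0887 -0.7462 -0.5679] T [0.0355 0.027  0.0133] yaw 18.896715411020953 [ 0.9864  0.1642 -0.0007  0.    ] -1.671210727950263
```

Emit:
carry_out(steps=[[[-1.2,3.6,0,0,0,-0.08],[-2.4,7.2,0,0,0,-0.16],[-3.6,10.8,0,0,0,-0.24],[-4.8,14.4,0,0,0,-0.32],[-6,18,0,0,0,-0.4],[-7.2,21.7,0,0,0,-0.48],[-8.4,25.4,0,0,0,-0.56],[-9.6,29,0,0,0,-0.64],[-10.8,32.6,0,0,0,-0.72],[-11.7,35.3,0,0,0,-0.75],[-12.2,36.8,0,0,0,-0.75],[-12.2,36.8,0,0,0,-0.75],[-12.2,36.8,0,0,0,-0.75],[-12.2,36.8,0,0,0,-0.75]]])

```text
time: 20.85
ee_pos: [0.506, -0.2404, 0.2484]
eef_rot: [0.857, 0.514, 0.0, -0.0]
ft_force: [0.9, 0.1, -1.9]
width: 0.0257
grip_force: 35.0
```

```bash
python3 av.py
```

```text
21.2 [ 0.506  -0.2405  0.2488] F [ 0.1396  0.0833 -1.2996] [0.4409 0.5669 0.4106] T [-0.0017 -0.0558  0.0018] [0.0439 0.0388 0.0144] yaw 61.91106942935357 -0.173939001902893
```

Emit:
carry_out(steps=[[[-0.08,0,2,0,0,0],[-0.08,0,4,0,0,0],[-0.08,0,6,0,0,0],[-0.08,0,8,0,0,0],[-0.08,0,10,0,0,0],[-0.08,0,11,0,0,0],[-0.08,0,11.5,0,0,0],[-0.08,0,11.9,0,0,0],[-0.08,0,11.9,0,0,0],[-0.08,0,11.9,0,0,0]]])

```text
time: 22.08
ee_pos: [0.5059, -0.2425, 0.1307]
eef_rot: [0.858, 0.514, 0.0, 0.001]
ft_force: [0.0, -0.2, -0.5]
width: 0.0258
grip_force: 35.0
```

```bash
python3 av.py
```

```text
22.4333 [ 0.5058 -0.2424  0.1305] F [ 0.1895  0.1957 -1.3496] [0.7273 0.6701 0.4407] T [-0.0076 -0.0506  0.0112] [0.0359 0.0192 0.0199] yaw 61.86715346724401 -0.19719175125246988
```

Emit:
carry_out(steps=[[[0.1,-0.05,0.1,0,0,0],[0.1,-0.05,0.2,0,0,0],[0.1,-0.05,0.3,0,0,0],[0.1,-0.05,0.3,0,0,0],[0.1,-0.05,0.3,0,0,0]]])

```text
time: 22.9
ee_pos: [0.5055, -0.2409, 0.1275]
eef_rot: [0.858, 0.514, 0.0, 0.0]
ft_force: [-3.6, 2.4, 6.7]
width: 0.0259
grip_force: 35.0
```

```bash
python3 av.py
```

```text
23.25 [ 0.5055 -0.2409  0.1275] F [-2.946   2.0638  6.8094] [0.7588 0.3012 0.3154] T [ 0.4761  0.7489 -0.0033] [0.0232 0.0347 0.0272] yaw 61.8736039134675 -0.1999240941943688
```

The collar is resting on the stand (about 8 N). Releasing.

Emit:
carry_out(steps=[[[0,0,0,0,0,0],[0,0,0,0,0,0],[0,0,0,0,0,0],[0,0,0,0,0,0],[0,0,0,0,0,0],[0,0,0,0,0,0],[0,0,0,0,0,0],[0,0,0,0,0,0],[0,0,0,0,0,0],[0,0,0,0,0,0],[0,0,0,0,0,0],[0,0,0,0,0,0]]], hand=-1)

```text
time: 24.3
ee_pos: [0.5055, -0.2411, 0.1268]
eef_rot: [0.858, 0.514, 0.0, 0.0]
ft_force: [-0.4, 0.4, 1.3]
width: 0.0861
grip_force: 0.0
```

Emit:
carry_out(steps=[[[0,0,-2,0,0,0],[0,0,-5,0,0,0],[0,0,-8,0,0,0],[0,0,-11,0,0,0],[0,0,-14,0,0,0],[0,0,-17,0,0,0],[0,0,-19,0,0,0],[0,0,-19,0,0,0],[0,0,-19,0,0,0]]])

```text
time: 25.05
ee_pos: [0.5059, -0.2413, 0.3177]
eef_rot: [0.858, 0.514, 0.001, 0.001]
ft_force: [-0.1, 0.4, -0.7]
width: 0.0871
grip_force: 0.0
```

```bash
python3 - <<'E'
from h import *
import cv2
s=r.read_state();print(s["time"],s["ee_pos"],s["ft_force"],s["width"])
t=[]
for n,x,y,w in(("scene",160,112,96),("side",232,106,96),("scene",286,198,64),("side",230,220,64)):
    h=w*3//4;im=r.camera(n)[:,:,::-1]
    t.append(cv2.convertScaleAbs(cv2.resize(im[y:y+h,x:x+w],(400,300),interpolation=cv2.INTER_CUBIC),alpha=1.5,beta=10))
cv2.imwrite("pics/c6.png",np.vstack([np.hstack(t[:2]),np.hstack(t[2:])]))
E
```

```text
25.05 [ 0.50588701 -0.24125533  0.31769985] [-0.09219145  0.39091827 -0.6643493 ] 0.08712908654397737
```

View pics/c6.png

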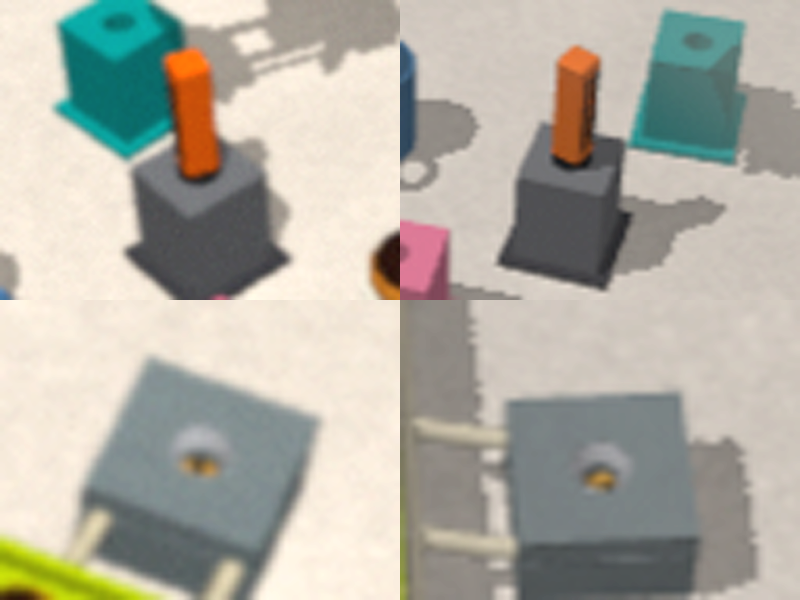

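The driver is upright and home in the grey stand. One last look down the bore, to confirm the slot's angle.

Emit:
carry_out(steps=[[[3,-2.1,0,0,0,0],[6,-4.2,0,0,0,0],[9,-6.3,0,0,0,0],[12,-8.4,2,0,0,0],[15,-10.5,4,0,0,0],[18,-12.6,6,0,0,0],[21,-14.7,9,0,0,0],[24,-16.8,12,0,0,0],[25.8,-18.1,15,0,0,0],[25.8,-18.1,18,0,0,0],[25.8,-18.1,21,0,0,0],[25.8,-18.1,21,0,0,0],[25.8,-18.1,21,0,0,0]]])

```text
time: 26.33
ee_pos: [0.4662, 0.0715, 0.1058]
eef_rot: [0.858, 0.514, -0.002, -0.001]
ft_force: [0.5, 0.0, 2.0]
width: 0.0872
grip_force: 0.0
```

```bash
python3 - <<'E'
from h import *
import cv2
np.set_printoptions(precision=4,suppress=True)
s=r.read_state();print(s["time"],s["ee_pos"])
p=r.camera_params("wrist");im=r.camera("wrist")[:,:,::-1];cv2.imwrite("pics/w9.png",im)
q=proj(p,np.array([.5022,.1463,.0335]));x,y=(q-32).astype(int);print(x,y)
cv2.imwrite("pics/c7.png",cv2.resize(cv2.convertScaleAbs(im[y:y+64,x:x+64],alpha=1.6,beta=10),(576,576),interpolation=cv2.INTER_CUBIC))
# where a slot at yaw 20 / 27 deg would appear in the crop
for a in(15,21,27):
    for k in(-.007,.007):
        u=proj(p,np.array([.5022+k*np.cos(np.radians(a)),.1463+k*np.sin(np.radians(a)),.0335]));print(a,(u-[x,y]+.5)*9)
E
```

```text
26.3333 [0.4662 0.0715 0.1058]
218 62
15 [234.607  358.7269]
15 [357.2012 237.7601]
21 [240.9909 365.0623]
21 [350.808  231.2545]
27 [247.9597 370.6675]
27 [343.7964 225.4847]
```

View pics/c7.png

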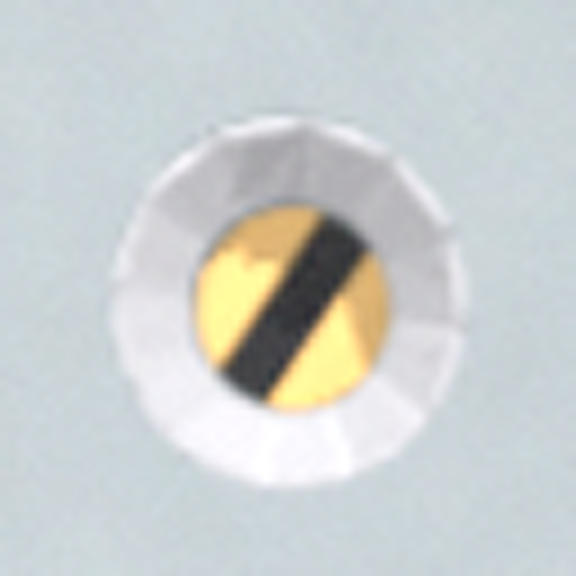

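The slot now lies at about 27.5° (from (246,385) to (345,230)). That is 1.40 rad clockwise of where it began, and with the torque rise it fits the stop. Handing in.

```bash
python3 -c "
from bench import r
print(r.close_job())"
```

```text
the job is handed in; nothing more can be done
None
```

I turned the lock clockwise until the torque rose to 0.13 N m, which I take as its stop, then stood the screwdriver home in its grey stand, let go and handed the job in; the hand-in returned no verdict.

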